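Stand the rinsed column in the three-ring drain stand

ROBOT

A 7-joint arm with a two-finger parallel gripper is mounted at the origin on the work surface. World frame = base frame: x ahead of the robot, y to its left, z up, the work surface at z = 0. Lengths are in m, angles in rad, forces in N, time in s.
With the tool pointing down it reaches from about 0.425 to 0.925 m from the base axis. Payload 6.8 kg.
Tool frame: the origin (TCP) lies between the finger pads; the fingertips stand 14 mm ahead of it and the grasp point (between the pads) lies 5 mm behind it; z points along the fingers, y is the line along which they close (so a half turn about z gives the same grasp; the last joint's range is limited). The gripper opens to 85 mm and grips with 20 to 120 N. Pads are 22 mm wide; open, the fingers measure 114 mm over their backs; the gripper's body (76 mm by 85 mm) begins 54 mm behind the grasp point. The pads swing forward as they close: fully open they stand 13 mm farther back than shut.
Start: joints at [1.095, 0.477, 0.022, 1.555, -0.011, 1.109, -0.083], TCP at [0.243, -0.63, 0.245] pointing down, gripper open.
Joint ranges: [-2.96, 2.96], [-0.34, 2.1], [-1.41, 1.46], [0.24, 2.44], [-1.37, 4.51], [0.17, 1.92], [-2.96, 2.96]. Speed limits (rad/s): [2.39, 2.39, 3.14, 3.14, 3.14, 3.14, 3.14].

INTERFACE

Orientations are given as a rotation vector (axis times angle).
In Python, from plant import r gives the robot as it stands. Calls block until the motion is done:
- r.move_pose(position, orientation): joint-space move of the TCP to a pose.
- r.move_linear(position, v=0.15, attitude=None, until_force=None): straight line of the TCP; attitude=None keeps the orientation; v is the mean speed in m/s. With until_force (N) it stops when the force on the tool has changed by that much, and returns True; else False.
- r.movej(angles): joint-space move.
- r.let_go() and r.grab(): open the fingers fully, or close them until they stop; the grip force is fixed at half the most.
- r.wait(seconds).
- r.ik(position, orientation): joint angles nearest the present ones, or None.
- r.snapshot(name): name is "side" or "top" or "wrist"; returns (picture, depth): 480x640x3 uint8, red, green, blue; 480x640 float32, m along the optical axis (not along the pixel's ray), 0 where there is no reading.
- r.camera_info(name): a dict with "K" (3x3 intrinsics, pixels), "extrinsics" (4x4, takes a point from camera to world coordinates). Camera axes: x right, y down, z forward; pixel columns grow to the right and rows downward; lengths in m; the calibration is good to about 2 mm. A picture is of the moment at which its call begins: read the wrist's pose just before it. camera_info takes no time and is no camera call; for the wrist camera it gives the pose at the moment of the call.
A pose or a line that the arm cannot do raises r.IKError and nothing moves.
- r.finish_job(): hands the job in; it is judged then, once.
Readings, each from a call of its own:
- r.get_clock(): time.
- r.get_qpos(): joint angles.
- r.get_qvel(): joint speeds.
- r.get_effort(): joint torques, N m.
- r.get_eef_pos(): TCP position.
- r.get_tool_rot(): TCP orientation.
- r.get_wrist_force(): force on the tool from outside, world axes, zero at the start.
- r.get_moment(): the same for the moment, N m.
- r.get_width(): finger opening in m.
- r.get_finger_force(): force on a finger pad.
Only numpy, scipy, OpenCV 4.12 (cv2) and the standard library are available. Lean on these libraries where they do the work, as an engineer would, in place of code of your own. Each camera call takes 0.05 s, during which the arm holds its last target. There are 200 camera calls.

TASK

Lift the steel column out of the white rinse block and lower it, narrow end down, through the three ever smaller rings of the drain stand until the smallest ring stops it at its shoulder; then let go, leaving it hanging there upright. The rings have been left turned a little to one side and at no exact height, so feel your way, never press or knock hard on them, let go only once the ring carries the column, and leave everything else on the bench where it is.

Things in the scene. Friction and masses are not known exactly. Their poses are not given: they have to be found in the camera images.
- column: upright steel column, 165 mm long, about 0.35 kg, its stem in the rinse block. Origin: centre of its lower end, z up along it. 0-45 mm: stem, 22 mm diameter; 45-53 mm: conical shoulder; 53-165 mm: body, 36 mm diameter. Grip the body 130-150 mm above the origin: in the stand only its top 48-68 mm stick out.
- block: white plastic rinse block, 90 x 90 x 55 mm, fixed; origin under its centre. A blind upright hole, 25 mm wide and 40 mm deep, in the middle of its top holds the column's stem.
- stand: fixed stand: grey base plate 90 mm wide, 12 mm thick; a post at x = +110 mm. Origin on the bench below the ring axis as it is when the rings are not turned; z up. A sleeve on the post carries three level coaxial aluminium rings, 8 mm high, rim 5 mm thick. Seated, the column's origin is 30-41 mm above this one, upright, clear of the base.
- ring_top (a point): nominal centre of the top ring's upper face, 138 mm above the bench; inner diameter 62 mm. Fixed to the base: it does NOT follow the turned, raised rings. Straight down here the 22 mm stem always enters the top ring, but mostly misses the bottom one.
- ring_mid (a point): the same nominal point for the middle ring: 108 mm above the bench, inner diameter 46 mm
- ring_low (a point): the same nominal point for the bottom ring: 78 mm above the bench, inner diameter 26 mm; the column's shoulder stops here
- post (a point): axis of the 16 mm post, at its top, 177 mm above the bench. All rings together are turned about it by up to 0.16 rad either way (unmeasured): their axis is up to 17.5 mm to the stand's +y or -y, on a 110 mm circle. About 5.5 N sideways turns them further (limit 0.2 rad). The sleeve is clamped 0-10 mm above its lowest place (unmeasured), all rings with it, and does not slide.
- beaker: clear plastic beaker, 72 mm wide, 95 mm tall; origin under its centre; not to be disturbed
- jug: white plastic measuring jug with a handle, 84 mm wide, 110 mm tall; origin under its centre; not to be disturbed
- reagent: amber glass bottle, 66 mm wide, 115 mm tall; origin under its centre; not to be disturbed
- wash: white plastic bottle with a blue cap, 64 mm wide, 105 mm tall; origin under its centre; not to be disturbed
- brush: small brush, 170 mm long, lying flat; origin under its centre; not to be disturbed
- dish: white shallow dish, 90 mm wide, 16 mm high; origin under its centre; not to be disturbed
- spare: plain straight steel rod, 22 mm thick, 110 mm long, lying flat (not the column); origin under its centre; not to be disturbed
There are look-alikes about, which are no part of the job. What is shaped like the column but green or yellow is not meant. What is shaped like the stand but yellow is not meant.

How it is judged:
On the way, in this order (a step that is already met when the one before it is completed fails the run):
1. the column has been lifted clear of the rinse block (z of column in the frame of block above 0.07 m and contact force between the fingers and column above 1 N), for 0.1 s.
2. the column, still held, has come down through all three rings and rests by its shoulder on the smallest (z of column in the frame of stand between 0.024 and 0.05 m and horizontal distance between column and stand below 0.03 m and angle between column's own z axis and vertical below 0.07 rad and contact force between column and stand above 0.8 N and contact force between the fingers and column above 1 N), for 0.1 s.
At the end, for the whole second after the job is handed in: The column hangs released and at rest in the three rings: its lower end 24 to 50 mm above the bench (so its stem is through the smallest ring and clear of the base), within 30 mm of the stand's origin sideways, upright within 0.07 rad, its weight borne by the stand (z of column in the frame of stand between 0.024 and 0.05 m and horizontal distance between column and stand below 0.03 m and angle between column's own z axis and vertical below 0.07 rad and contact force between column and stand above 0.8 N and linear speed of column below 0.02 m/s and angular speed of column below 0.2 rad/s); the robot touches nothing.
It fails at once if the column pressed or knocked the stand with more than 22 N (contact force between column and stand above 22 N).
It fails at once if the hand pushed the stand or its rings with more than 22 N (contact force between any of the fingers, the arm and stand above 22 N).
It fails at once if another thing on the bench was shifted by more than 30 mm (distance of any of beaker, jug, reagent, wash, brush, dish, spare from where it was at the start of the episode above 0.03 m).
It also fails if it takes over 54 s, if anything falls off the work surface, if the arm or the gripper's body presses on something with over 40 N, if the wrist force passes 120 N, or if a joint passes its speed limit or range.

## Working session

There is one attempt and no reset: what is moved stays moved. The work goes in short steps, each a Python script; the robot and the scene stay as the last script left them, time stands still between calls to the robot, and variables do not carry over. Pictures are saved under pics/ and viewed, at most 10 in all, crops included, and the job is handed in when it is done.

```bash
mkdir -p pics
python3 - <<'E'
from plant import r
import cv2,numpy as np
for n in ("side","top"):
    p,d=r.snapshot(n); c=r.camera_info(n)
    cv2.imwrite(f"pics/{n}0.png",p[:,:,::-1]); np.savez(f"{n}0.npz",p=p,d=d,K=c["K"],E=c["extrinsics"])
    print(n,np.round(c["K"],1).tolist(),np.round(c["extrinsics"],3).tolist())
print(r.get_tool_rot(),r.get_clock(),r.get_width(),r.get_wrist_force())
E
```

```text
side [[443.6, 0.0, 318.7], [0.0, 443.6, 238.3], [0.0, 0.0, 1.0]] [[-0.665, -0.455, 0.592, -0.084], [-0.746, 0.389, -0.54, 0.593], [0.016, -0.801, -0.599, 0.765], [0.0, 0.0, 0.0, 1.0]]
top [[601.2, 0.0, 317.0], [0.0, 601.2, 234.8], [0.0, 0.0, 1.0]] [[-0.018, -0.997, 0.076, 0.452], [-1.0, 0.02, 0.018, -0.002], [-0.02, -0.076, -0.997, 1.393], [0.0, 0.0, 0.0, 1.0]]
[-3.08706974e+00 -5.74135767e-01  6.23835134e-04] 0.1 0.08534696742328102 [-0.92911527 -0.72219224  0.32144895]
```

View pics/side0.png

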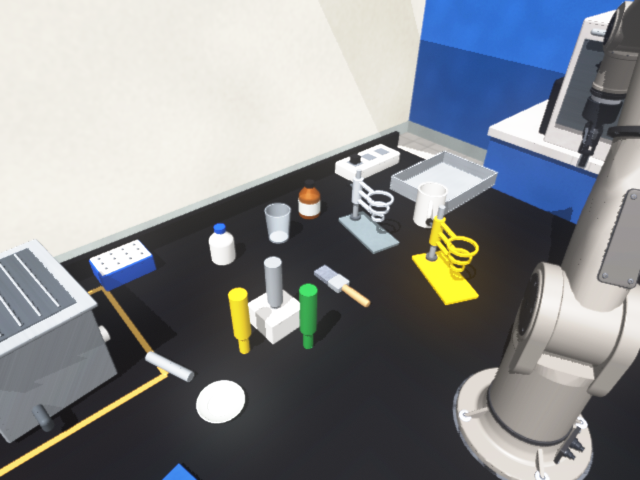

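View pics/top0.png

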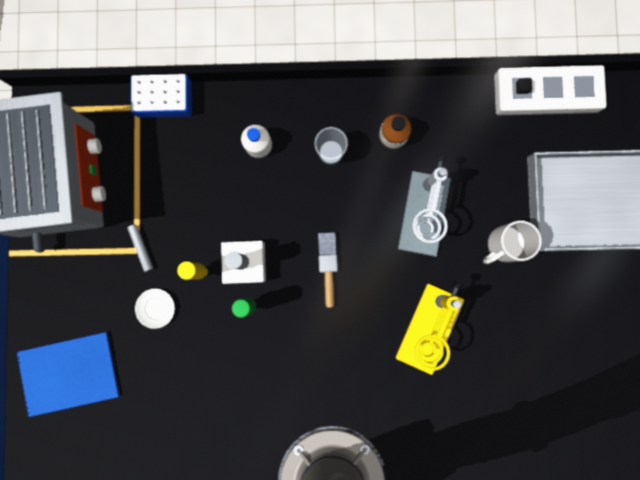

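The side view shows the grey column in the white block at about (275,290), with yellow and green decoys in front of it and to its right, and the grey stand at (370,215). In the top view the column top is at (234,261), the block at (243,262), the stand rings at (430,226) and the post at (440,174). I'll enlarge those.

```bash
cat > h.py <<'E'
import numpy as np
def at_height(K,E,uv,z):
    d=E[:3,:3]@np.linalg.inv(K)@np.array([uv[0],uv[1],1.]); return E[:3,3]+d*(z-E[2,3])/d[2]
def cloud(f,depthmin=0.01):
    d=f["d"]; v,u=np.mgrid[:480,:640]
    P=np.stack([(u-f["K"][0,2])/f["K"][0,0]*d,(v-f["K"][1,2])/f["K"][1,1]*d,d],-1)
    return P@f["E"][:3,:3].T+f["E"][:3,3]
E
python3 - <<'E'
import cv2,numpy as np
from h import *
f=np.load("top0.npz"); p=f["p"][:,:,::-1]
c=cv2.resize(p[150:270,390:470],None,fx=5,fy=5,interpolation=cv2.INTER_CUBIC)
b=cv2.resize(p[225:325,170:270],None,fx=4,fy=4,interpolation=cv2.INTER_CUBIC)
o=np.zeros((600,800,3),np.uint8); o[:,:400]=c; o[:400,400:]=b
cv2.imwrite("pics/crop.png",o)
W=cloud(f)
np.set_printoptions(precision=3,suppress=True)
for u,v in [(234,261),(255,270),(255,250),(241,308),(190,270),(440,174),(410,245),(431,240)]: print(u,v,W[v,u])
s=W[150:270,390:470].reshape(-1,3)
print(np.histogram(s[:,2],np.arange(0,0.2,0.01)))
s=W[225:325,170:270].reshape(-1,3)
for lo,hi in[(.045,.062),(.17,.2)]:
  q=s[(s[:,2]>lo)&(s[:,2]<hi)]; print(len(q),np.median(q,0),q.min(0),q.max(0))
E
```

```text
234 261 [0.494 0.189 0.179]
255 270 [0.478 0.162 0.053]
255 250 [0.522 0.161 0.057]
241 308 [0.399 0.177 0.172]
190 270 [0.478 0.281 0.168]
440 174 [ 0.665 -0.235  0.166]
410 245 [ 0.529 -0.19   0.011]
431 240 [ 0.531 -0.215  0.147]
(array([3848, 1694,   40,    5,    3,    0,    0,   18,  171,   14,   35,
        292,   26,   32,  447,   43,    9,   44,    6]), array([0.  , 0.01, 0.02, 0.03, 0.04, 0.05, 0.06, 0.07, 0.08, 0.09, 0.1 ,
       0.11, 0.12, 0.13, 0.14, 0.15, 0.16, 0.17, 0.18, 0.19]))
1282 [0.491 0.182 0.055] [0.392 0.144 0.045] [0.543 0.284 0.062]
266 [0.497 0.19  0.18 ] [0.393 0.165 0.17 ] [0.515 0.297 0.186]
```

View pics/crop.png

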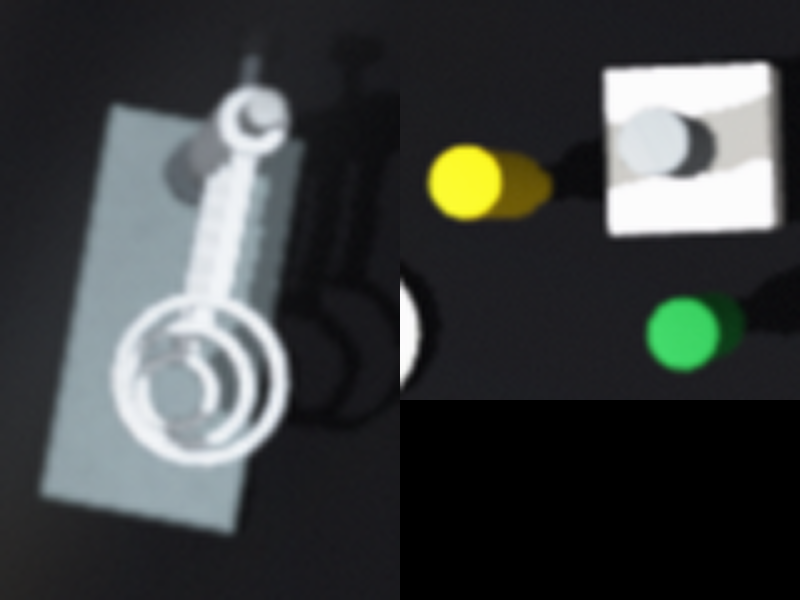

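Run:
```python
import cv2,numpy as np
from h import *
from scipy.optimize import least_squares
np.set_printoptions(precision=4,suppress=True)
f=np.load("top0.npz"); W=cloud(f)
s=W[150:270,390:470].reshape(-1,3)
def fit(q,R,c0):
    # annulus points: penalise being outside [R,R+5mm]
    def g(c):
        d=np.hypot(*(q[:,:2]-c[:2]).T); return np.maximum(d-R-.005,0)+np.maximum(R-d,0)
    return least_squares(g,c0,loss='soft_l1',f_scale=.001).x
for z0,R in((.138,.031),(.108,.023),(.078,.013)):
    q=s[(s[:,2]>z0+.0)&(s[:,2]<z0+.014)]
    zm=np.median(q[:,2]); q=q[abs(q[:,2]-zm)<.004]
    c=fit(q,R,[.565,-.215]); d=np.hypot(*(q[:,:2]-c).T)
    c=fit(q[d<R+.012],R,c); print(z0,len(q),zm,c)
q=s[(s[:,2]>.17)&(s[:,2]<.185)]; print("post",len(q),np.median(q,0),q[:,2])
u=at_height(f["K"],f["E"],(390+264/5,150+110/5),.177); print("post px",u)
# base corners crop px
for a,b in[(110,105),(303,140),(42,495),(232,533)]: print(at_height(f["K"],f["E"],(390+a/5,150+b/5),.012))
print("colpx",at_height(f["K"],f["E"],(170+(655-400)/4,225+140/4),.18))
print("block",[at_height(f["K"],f["E"],(170+(a-400)/4,225+b/4),.055) for a,b in((604,68),(771,63),(609,235),(776,228))])
g=np.load("side0.npz");W=cloud(g);q=W.reshape(-1,3)
k=q[(abs(q[:,0]-.5)<.035)&(abs(q[:,1]-.188)<.035)]
for lo in(.08,.11,.14):
  m=k[(k[:,2]>lo)&(k[:,2]<lo+.03)]
  print(lo,least_squares(lambda c:np.hypot(*(m[:,:2]-c).T)-.018,[.5,.188],loss='soft_l1',f_scale=.001).x,len(m))
print(k[:,2].max())
```

```text
0.138 415 0.1450504300441785 [ 0.5669 -0.2148]
0.108 264 0.11443189437024592 [ 0.6021 -0.2401]
0.078 162 0.08417700843312459 [ 0.5652 -0.2146]
post 50 [ 0.6693 -0.2387  0.177 ] [0.1703 0.1788 0.1796 0.1765 0.178  0.1746 0.1803 0.1807 0.1779 0.1778
 0.1803 0.1773 0.1791 0.1748 0.1762 0.1805 0.1774 0.1758 0.1735 0.1776
 0.1771 0.1776 0.176  0.1786 0.1801 0.1781 0.1775 0.1754 0.1718 0.1768
 0.1782 0.1764 0.1749 0.1747 0.1704 0.1744 0.1767 0.1775 0.1776 0.176
 0.1777 0.1744 0.1746 0.1728 0.179  0.1803 0.1753 0.1744 0.1735 0.1734]
post px [ 0.6675 -0.2383  0.177 ]
[ 0.7007 -0.1994  0.012 ]
[ 0.6824 -0.2878  0.012 ]
[ 0.5206 -0.1628  0.012 ]
[ 0.5015 -0.2491  0.012 ]
colpx [0.4964 0.1896 0.18  ]
block [array([0.5419, 0.2376, 0.055 ]), array([0.5428, 0.144 , 0.055 ]), array([0.4487, 0.2354, 0.055 ]), array([0.4508, 0.1423, 0.055 ])]
0.08 [0.4964 0.1916] 168
0.11 [0.4961 0.1918] 174
0.14 [0.4962 0.1915] 193
0.18218302907697048
```

```bash
cat >> h.py <<'E'
def down(a): return np.pi*np.array([np.cos(a/2),np.sin(a/2),0])
A=-0.35
E
python3 - <<'E'
from plant import r
from h import *
import cv2
np.set_printoptions(precision=4,suppress=True)
r.move_pose([.54,-.215,.36],down(A)); r.wait(.3)
c=r.camera_info("wrist"); p,d=r.snapshot("wrist")
print(c["K"],c["extrinsics"],r.get_eef_pos(),r.get_clock(),r.get_qpos())
np.savez("w0.npz",p=p,d=d,K=c["K"],E=c["extrinsics"]); cv2.imwrite("pics/w0.png",p[:,:,::-1])
E
```

```text
[[426.3996   0.     319.796 ]
 [  0.     426.3996 238.777 ]
 [  0.       0.       1.    ]] [[-0.3431 -0.9037 -0.2561  0.6043]
 [-0.9393  0.3299  0.0946 -0.2394]
 [-0.001   0.273  -0.962   0.4888]
 [ 0.      0.      0.      1.    ]] [ 0.5399 -0.2153  0.3599] 2.3417 [ 0.3464  0.2401 -0.0911  1.632   0.0227  1.2708 -1.6701]
```

View pics/w0.png

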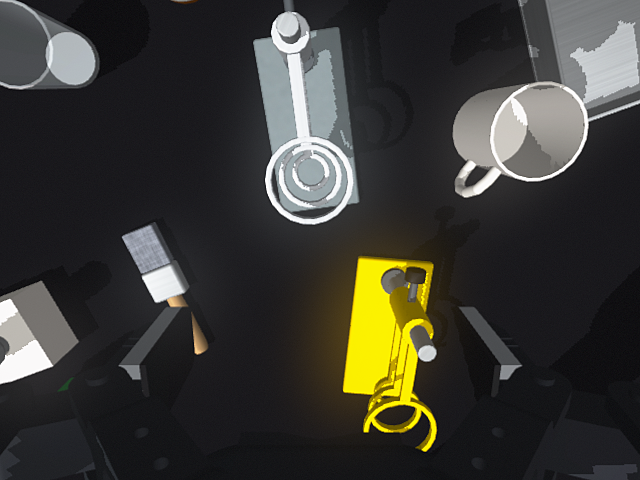

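The wrist view shows the stand's rings nearly straight down: top ring at (309,180), bottom ring at (311,172), post top at (290,25).

Run:
```python
import cv2,numpy as np
from h import *
from scipy.optimize import least_squares
np.set_printoptions(precision=4,suppress=True)
f=np.load("w0.npz"); W=cloud(f)
s=W[130:230,255:365].reshape(-1,3)
for z0,R in((.138,.031),(.108,.023),(.078,.013)):
    q=s[(s[:,2]>z0+.0)&(s[:,2]<z0+.014)]
    zm=np.median(q[:,2]); q=q[abs(q[:,2]-zm)<.003]
    c=np.array([.566,-.2147])
    for _ in range(4):
        m=q[abs(np.hypot(*(q[:,:2]-c).T)-R-.0025)<.006]
        c=least_squares(lambda c:np.maximum(abs(np.hypot(*(m[:,:2]-c).T)-R-.0025)-.0025,0),c).x
        x=least_squares(lambda c:np.hypot(*(m[:,:2]-c[:2]).T)-c[2],[*c,R+.0025]).x
    print(z0,len(m),zm,np.median(m[:,2]),c,x)
# image-based: outer contour of bright top ring
q=W[0:60,265:320].reshape(-1,3);q=q[(q[:,2]>.171)&(q[:,2]<.185)];print("post",len(q),np.median(q,0),q.min(0),q.max(0))
p=f["p"]; c=cv2.resize(p[130:230,255:365,::-1],None,fx=6,fy=6,interpolation=cv2.INTER_CUBIC); cv2.imwrite("pics/w0c.png",c[:600])
```

```text
0.138 1699 0.14475436812988104 0.14481662817636098 [ 0.5626 -0.2142] [ 0.5621 -0.2141  0.0333]
0.108 1067 0.1147320999780706 0.11479229800526058 [ 0.5619 -0.2139] [ 0.5618 -0.214   0.0253]
0.078 575 0.08475247907341918 0.08479011030787831 [ 0.5626 -0.214 ] [ 0.5622 -0.2139  0.0156]
post 492 [ 0.6677 -0.2391  0.1771] [ 0.6604 -0.2468  0.1711] [ 0.6758 -0.2316  0.1799]
```

View pics/w0c.png

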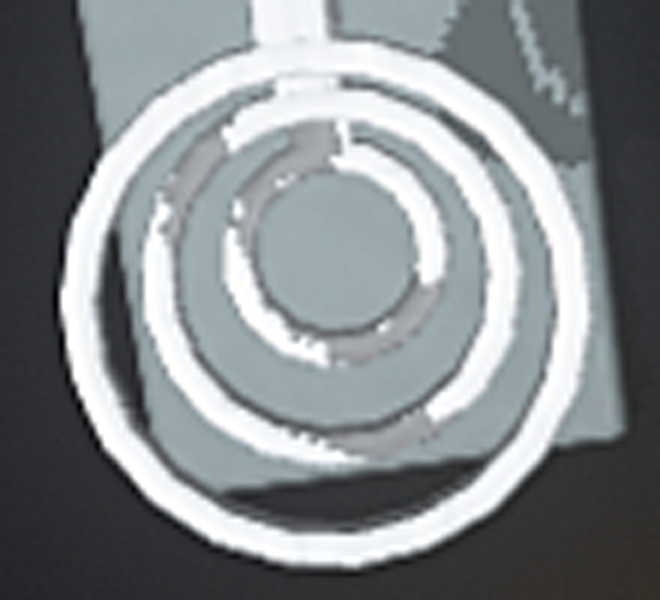

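Run:
```python
from plant import r
from h import *
import cv2
np.set_printoptions(precision=4,suppress=True)
r.move_pose([.496,.1905,.27],down(A))
r.move_linear([.496,.1905,.150],v=.1)
print(r.get_wrist_force(),r.get_eef_pos()); 
r.grab(); print("w",r.get_width(),r.get_finger_force(),r.get_wrist_force(),r.get_clock())
r.move_linear([.496,.1905,.20],v=.05); r.move_linear([.496,.1905,.335],v=.15); r.wait(.3)
print(r.get_wrist_force(),r.get_moment(),r.get_width(),r.get_finger_force(),r.get_eef_pos(),r.get_clock())
for n in("wrist","side"):
    c=r.camera_info(n); p,d=r.snapshot(n)
    np.savez(n+"1.npz",p=p,d=d,K=c["K"],E=c["extrinsics"]); cv2.imwrite(f"pics/{n}1.png",p[:,:,::-1])
a,b=cv2.imread("pics/wrist1.png"),cv2.imread("pics/side1.png")
cv2.imwrite("pics/both1.png",np.hstack([a[180:480,130:530],cv2.resize(b[80:305,130:430],(400,300))]))
```

```text
[-0.1652 -0.7319  1.0131] [0.4964 0.1907 0.1506]
w 0.035028384298241906 60.053730905056 [-0.2127  0.1027  4.2654] 5.75
[ 0.2752 -0.555  -2.3315] [-0.0285  0.0336 -0.0201] 0.0348631230459892 59.926240146160126 [0.4958 0.1904 0.3345] 8.25
```

View pics/both1.png

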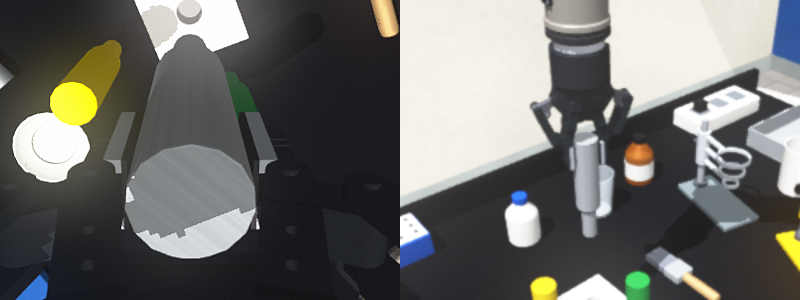

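The column is held and hanging upright. In the wrist crop the top disc is at about (190,200) and the stem tip at (190,42). I'll fit its axis from the depth data.

```bash
cat > axis.py <<'E'
from h import *
from scipy.optimize import least_squares
def axis(f,tcp,L=(.0,.07)):
    "fit the body cylinder (r 18 mm); x,y of axis at tcp height, slopes dx/dz, dy/dz, top height"
    W=cloud(f).reshape(-1,3); W=W[f["d"].ravel()>0]
    q=W-tcp; q=q[(np.hypot(q[:,0],q[:,1])<.03)]
    top=q[(np.hypot(q[:,0],q[:,1])<.012)&(q[:,2]>.015)]
    b=q[(q[:,2]>-.075)&(q[:,2]<.022)]
    def g(c): return np.hypot(b[:,0]-c[0]-c[2]*b[:,2],b[:,1]-c[1]-c[3]*b[:,2])-.018
    s=least_squares(g,np.zeros(4),loss='soft_l1',f_scale=.0007)
    A_=np.c_[top[:,:2],np.ones(len(top))]; n=np.linalg.lstsq(A_,top[:,2],rcond=None)[0]
    # top disc centre: its outline
    t=q[abs(q[:,2]-A_[:,2].mean()*0-np.median(top[:,2]))<.003]
    ctr,rad=__import__("cv2").minEnclosingCircle((t[:,:2]*1000).astype(np.float32))
    return s.x,np.median(abs(s.fun)),len(b),n,np.median(top[:,2]),np.array(ctr)/1000,rad
E
python3 - <<'E'
from axis import *
np.set_printoptions(precision=4,suppress=True)
t=np.array([.4958,.1904,.3345])
for n in("wrist","side"): print(n,*axis(np.load(n+"1.npz"),t))
E
```

```text
wrist [ 0.0001 -0.0001  0.0052 -0.0042] 0.0003147525654224152 10401 [ 1.6357 -0.6012  0.0355] 0.030190603483064515 [ 0.009  -0.0031] 27.340579986572266
side [-0.0002  0.0008 -0.0079  0.0035] 0.0008494886512236087 994 [-2.7181  1.0008  0.0393] 0.06014549883970499 [-0.0027  0.0025] 29.073572158813477
```

```bash
cat > go.py <<'E'
from plant import r
from h import *
np.set_printoptions(precision=4,suppress=True)
def to(xyz,v=.05,att=True,**k):
    "linear move, correcting steady offset in x,y of the final pose"
    return r.move_linear(list(xyz),v=v,attitude=down(A) if att else None,**k)
def st(s=""): print(s,r.get_eef_pos(),r.get_wrist_force(),r.get_moment(),round(r.get_finger_force(),1),round(r.get_clock(),2))
E
python3 - <<'E'
from go import *
T=np.array([.5625,-.2145])
to([*T,.345],v=.15); r.wait(.4); st("above")
c=T+(T-r.get_eef_pos()[:2])
to([*c,.25],v=.08); r.wait(.4); st("in top")
c=c+(T-r.get_eef_pos()[:2])
print(to([*c,.195],v=.02,until_force=3)); st("low")
E
```

```text
above [ 0.5625 -0.2145  0.345 ] [ 0.1373 -0.0784 -3.3388] [-0.0105  0.0435  0.0123] 59.9 11.63
in top [ 0.5626 -0.2145  0.2501] [-0.3231 -0.9342 -3.7203] [-0.042  -0.0181 -0.0428] 59.9 13.37
False
low [ 0.5625 -0.2145  0.1951] [ 0.6455 -0.2194 -3.165 ] [ 0.0034 -0.0123 -0.0429] 59.9 16.27
```

Run:
```python
from go import *
p=r.get_eef_pos()
print(to([.5625,-.2145,.164],v=.01,until_force=3)); st("seat"); r.wait(.4); st("held")
```

```text
True
seat [ 0.5615 -0.2142  0.1727] [-1.0347  0.9315 -1.0863] [0.0298 0.0591 0.0312] 60.2 18.24
held [ 0.5614 -0.2142  0.1724] [-0.4185 -0.4396  1.7284] [ 0.0484 -0.0152  0.032 ] 60.2 18.64
```

Contact came at TCP z = 0.1724 m (0.172 predicted), and the ring now carries about 5 N. I'll release, retreat and check.

Run:
```python
from go import *
import cv2
r.let_go(); r.wait(.3); st("open")
p=r.get_eef_pos(); to([*p[:2],.30],v=.08); r.wait(.5); st("up")
o=[]
for n in("wrist","side"):
    c=r.camera_info(n); q,d=r.snapshot(n); o.append(q[:,:,::-1])
    np.savez(n+"2.npz",p=q,d=d,K=c["K"],E=c["extrinsics"])
    W=cloud(np.load(n+"2.npz")).reshape(-1,3); m=W[(np.hypot(W[:,0]-.5625,W[:,1]+.2145)<.015)&(W[:,2]>.17)&(W[:,2]<.23)]
    if len(m): print(n,len(m),np.median(m,0),np.percentile(m[:,2],[50,95]))
cv2.imwrite("pics/end.png",np.hstack([cv2.resize(o[0],(400,300)),cv2.resize(o[1][100:280,280:520],(400,300))]))
```

```text
open [ 0.5611 -0.2141  0.1721] [-0.8724  0.3003  0.2827] [ 0.0258 -0.025  -0.0148] 0.0 19.49
up [ 0.5611 -0.2142  0.3   ] [ 0.2127  0.1294 -0.3857] [-0.0179 -0.0339 -0.0365] 0.0 21.74
wrist 2192 [ 0.5628 -0.2147  0.2024] [0.2024 0.2034]
side 53 [ 0.5618 -0.2134  0.2015] [0.2015 0.2036]
```

View pics/end.png

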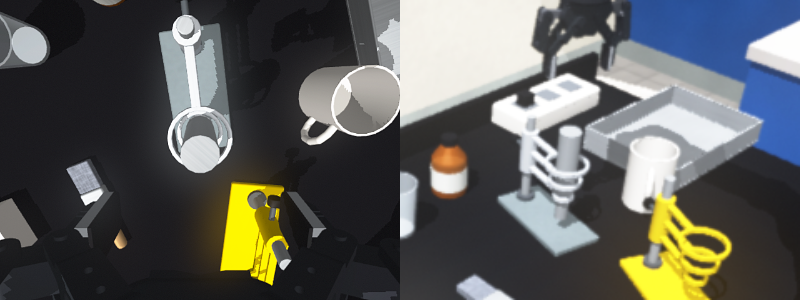

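The column hangs upright in the rings with its top at z = 0.202 m, so its origin is about 37 mm above the bench. The gripper is clear, so I'll hand it in.

```bash
python3 -c "
from plant import r
print(r.finish_job())"
```

```text
the job is handed in; nothing more can be done
None
```

The column hangs upright and released in the drain stand, its lower end about 37 mm above the bench; the job was handed in after about 22 s of robot time, and no verdict was returned.

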